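Clamp a food-sample box in the labelling cradle

ROBOT

A 7-joint arm with a two-finger parallel gripper is mounted at the origin on the work surface. World frame = base frame: x ahead of the robot, y to its left, z up, the work surface at z = 0. Lengths are in m, angles in rad, forces in N, time in s.
With the tool pointing down it reaches from about 0.4 to 0.925 m from the base axis. Payload 4.1 kg.
Tool frame: the origin (TCP) lies at the very end of the fingers, on their centre line; the grasp point (between the pads) lies 19 mm behind it (ctrl.pinch_z is the distance from the TCP to the grasp point, in m); z points along the fingers, y is the direction in which the jaws open and shut (so a half turn about z gives the same grasp; the last joint's range is limited). The gripper opens to 85 mm and grips with 20 to 120 N. Pads are 22 mm wide; open, the fingers measure 114 mm over their backs; the gripper's body (76 mm by 85 mm) begins 54 mm behind the grasp point. The pads swing forward as they close: fully open they stand 13 mm farther back than shut.
Start: joints at [-1.383, 0.398, 0.045, 1.537, -0.019, 1.207, -0.051], TCP at [0.184, 0.623, 0.193] pointing down, gripper open.
Joint ranges: [-2.82, 2.82], [-0.49, 2.23], [-1.37, 1.46], [0, 2.46], [-1.36, 4.5], [0.23, 2], [-2.94, 2.94]. Speed limits (rad/s): [2.57, 2.57, 3.14, 3.14, 3.14, 3.14, 3.14].

INTERFACE

Orientations are given as a rotation vector (axis times angle).
In Python, from cell import telemetry, imaging, workorder, ctrl gives the robot as it stands.
- The arm moves only by the tool arm_command, never from a script. Its argument "commands" is a list that holds one entry, the list of rows, each a list of 4 numbers: the shift along the tool's x, y, z in mm, then the turn about the tool's z in rad. In form: [[[tx, ty, tz, spin], ...]]. A call has exactly 8 rows; each row is the pose to reach, as a shift and turn from the pose measured when the call began, along the tool's axes at that moment; what a row does not reach only later rows make up. A row lasts 1/8 s, in which the tool goes at most 62.5 mm and 10.7 degrees, less where a joint would pass 70% of its speed; a pose out of reach is approached as far as the arm can. A call with a gripper value outside its range is refused whole. "fingers" is the closure, from 0 (fully open) to 1 (shut), set as the call begins (left out, the last holds). The fingers move at their own pace and stop on an object; "squeeze" is the grip in N (left out, the last holds). Time passes only in rows, so rows that repeat a pose let the fingers close, or fill a call up. It gives the time, the measured TCP pose, the force and the opening at its end, in the units of the state.
- telemetry.get_state(): the state, without advancing time (a new reading comes with each control period).
- imaging.capture(name): name is "scene" or "top" or "wrist"; returns a dict with "frame" (384x512x3 uint8, red, green, blue), "depth" (384x512 float32, m along the optical axis (not along the pixel's ray), 0 where there is no reading), "fx", "fy", "cx", "cy" (pixels), "extrinsics" (4x4, takes a point from world to camera coordinates); the wrist camera has in their place "T_tool_cam" (4x4, takes a point from camera to tool coordinates, whose origin is the TCP and whose axes are the flange's). Camera axes: x right, y down, z forward; pixel columns grow to the right and rows downward; lengths in m; the calibration is good to about 2 mm. A picture is of the moment at which its call begins: read the wrist's pose just before it.
- workorder.hand_in(): hands the job in, once; it reports no verdict.
Trained networks look in the newest picture that a camera, given by its name, has taken for a name from the list of things; names that differ only in an ending like _2 or _b are one class to them, and where a whole thing is asked for, a point or a joint stands for the part that bears it (a point fixed in the world has none). Each returns a list of dicts, best first, with "confidence" (0 to 1); they miss things now and then, are a little off and sometimes report something else, mostly with a low value. They report only what shows in the picture. A call takes as long as a camera call. They do not tell look-alikes from the thing itself.
- imaging.masks_of(camera, thing): "mask" (384x512 bool, what is visible of it) and "rect" ([centre column, centre row, width, height] in pixels, round what is visible of it).
The state is a dict: "t": time; "q": joint angles; "joint_velocities": joint speeds; "effort": joint torques, N m; "eef_pos": TCP position; "orientation": TCP orientation; "force": force on the tool from outside, world axes, zero at the start; "wrist_torque": the same for the moment, N m; "gripper_width": finger opening in m.
Only numpy, scipy, OpenCV 4.12 (cv2) and the standard library are available. Lean on these libraries where they do the work, as an engineer would, in place of code of your own. Each camera call takes 0.05 s, during which the arm holds its last target.

TASK

Get the small oblong sample box ready for its seal label: set it flat in the clamp cradle, between the two side rails and between the eccentric knob and the spring pad, and let go of it. Then turn the eccentric knob clockwise until its off-centre lobe holds the box firmly against the spring pad, feeling for the right clamping force (about 12 N) and never squeezing so hard that the box is crushed. Let go, leaving it clamped, and leave everything else on the counter where it is.

Things in the scene. Friction and masses are not known exactly. Their poses are not given: they have to be found in the camera images.
- box_center (a point): Centre of the oblong sample box: closed white plastic box with a grey lid and a blank paper label on top, 96 long (its x) x 60 wide (its y) x 46 mm high, about 0.18 kg; the point is 23 mm above its underside. It is the smaller of the two oblong boxes on the counter, standing loose at the start. Its two ends are alike.
- fixture: Clamp cradle fixed to the counter: aluminium plate 240 (x) x 100 (y) x 10 mm. Origin: underside of the plate at its centre. Its x axis is the clamping direction, from the knob (axis at x = -68.5 mm, y = 0) to the spring pad. Two side rails along x, 60 long, 6 thick, tops 22 mm above the counter, inner faces at y = +33 and -33 mm: 3 mm to spare on each side of the box.
- nest (a point): Where the middle of the box's underside goes: on top of the plate, 10 mm above the counter, over the cradle's origin; x as the cradle's x. The box lies with its length along x; a few mm either way along x is fine.
- pad_side (a point): Point on the plate top at x = +50.5 mm of the cradle, below the rubber-faced spring pad (56 wide, 14 to 40 mm above the counter). The pad's face lies 0 to 6 mm beyond this point: set by hand, different every time and not measured, so the knob angle at which the box gets tight differs too. The pad yields 1 mm per 7 N, up to 8 mm.
- knob_grip (a point): Middle of the knob's black bar grip, on the knob's upright axis, 78 mm above the counter. Bar 12 thick, 44 long (its y), 28 mm high (64 to 92 mm above the counter), over a collar of radius 15 mm. At knob angle 0 the bar lies along the cradle's y; it turns with the knob. The lid of the loaded box is 56 mm above the counter: keep fingers on the bar above 60 mm.
- lobe (a point): Centre of the steel cam disc, the knob's off-centre lobe: radius 30 mm, 14 to 34 mm above the counter, centre 12 mm off the knob's axis, on the side away from the pad at angle 0. At angle a it reaches 30 - 12 cos(a) mm from the axis towards the pad. It pushes the box along until the box meets the pad, somewhere between 0.9 and 1.6 rad.
- cam (a joint): Turn of the eccentric knob, rad, clockwise from above, 0 (open) to 2.6; starts at 0 to 0.3; stays where it is left. Turning it free takes about 0.2 N m. Once the box meets the pad, clamping force grows by about 80 N per rad and each newton adds about 0.02 N m to the turning moment. Wanted: the lobe presses on the box with 5 to 20 N, never over 25 N.
- roundtub: Bystander: round white tub with lid, 92 mm across, 56 high; origin at the centre of its underside. It stands near the box and may have changed places with it.
- roll: Bystander: paper label roll lying flat, 60 mm across, 25 high; origin under its centre.
- pot: Bystander: open steel cup, 72 mm across, 95 high; origin under its centre.
- bigbox: Bystander: larger oblong box with grey lid, 150 x 110 x 60 mm; origin under its centre.
- spoon: Bystander: serving spoon lying on the counter.
- spray: Bystander: white bottle, 60 mm across, 160 high; origin under its centre.
Mind the look-alikes: they are no part of the job. Leave any green look-alike of the part that bears box_center alone.

How it is judged:
By the outcome, as a careful person would: the job done as asked, in the order asked, and still so for the second after the job is handed in, with the robot touching nothing.
It also fails if it takes over 72 s, if anything falls off the work surface, if the arm or the gripper's body presses on something with over 40 N, if the wrist force passes 120 N, or if a joint passes its speed limit or range.

## Working session

There is one attempt and no reset: what is moved stays moved. The work goes in short steps, Python scripts to look and compute and a tool call to move; the robot and the scene stay as the last step left them, time stands still between calls to the robot, and variables do not carry over. Pictures are saved under pics/ and viewed, and the job is handed in when it is done.

Besides the shell and the picture viewer there is one more tool, called after "Call:" as name(argument=value, ...) on one line, values as JSON. arm_command: Moves the arm, as the interface text tells. Its arguments: {"type":"object","properties":{"commands":{"type":"array"},"fingers":{"type":"number"},"squeeze":{"type":"number"}},"required":["commands"]}

```bash
ls; mkdir -p pics; python3 - <<'E'
from cell import telemetry, imaging, workorder, ctrl
import cv2,numpy as np
print(telemetry.get_state(), ctrl.pinch_z)
for n in ["scene","top"]:
    c=imaging.capture(n); cv2.imwrite(f"pics/{n}0.png",c["frame"][:,:,::-1])
    print(n,c["fx"],c["cx"],c["cy"],np.round(c["extrinsics"],3).tolist())
    for th in ["box_center","fixture","knob_grip","lobe","roundtub","roll","pot","bigbox","spoon","spray"]:
        print(th,[(round(d["confidence"],2),np.round(d["rect"]).tolist()) for d in imaging.masks_of(n,th)][:4])
E
```

```text
pics
{'t': 0.0, 'q': array([-1.38301773,  0.39919584,  0.04503114,  1.53789058, -0.01867712,
        1.20686256, -0.05069951]), 'joint_velocities': array([-0.0006324 ,  0.00091676, -0.00079536, -0.00010262,  0.00116227,
        0.0008626 ,  0.0009231 ]), 'effort': array([ 1.12864284e-04, -4.75131583e+01,  1.36484195e+00, -2.54214978e+01,
        1.15945251e-02,  9.82649624e-03,  4.60620821e-07]), 'eef_pos': array([0.18365338, 0.62278462, 0.19225628]), 'orientation': array([-4.48719683e-01, -3.10925660e+00,  3.03393160e-03]), 'force': array([0.07445702, 0.02035803, 0.48708461]), 'wrist_torque': array([ 0.0159238 , -0.02330733,  0.03886595]), 'gripper_width': 0.08537345256795732} 0.0187
scene 410.46439552850546 255.56454216002555 196.32167451109882 [[0.135, 0.991, -0.013, -0.079], [0.591, -0.091, -0.802, -0.271], [-0.795, 0.1, -0.598, 1.81], [0.0, 0.0, 0.0, 1.0]]
box_center [(0.93, [176.0, 227.0, 24.0, 30.0]), (0.65, [169.0, 200.0, 35.0, 21.0]), (0.61, [176.0, 177.0, 22.0, 24.0]), (0.39, [206.0, 263.0, 56.0, 45.0])]
fixture [(0.75, [298.0, 193.0, 74.0, 35.0]), (0.25, [177.0, 228.0, 22.
[... 454 characters left out ...]
58.21242930334 191.84425968100535 [[0.021, -0.999, 0.031, -0.014], [-0.984, -0.026, -0.179, 0.543], [0.18, -0.026, -0.983, 0.974], [0.0, 0.0, 0.0, 1.0]]
box_center [(0.88, [355.0, 285.0, 34.0, 45.0]), (0.68, [346.0, 172.0, 26.0, 38.0]), (0.65, [356.0, 228.0, 43.0, 26.0])]
fixture [(0.75, [203.0, 211.0, 90.0, 49.0])]
knob_grip [(0.96, [233.0, 212.0, 23.0, 24.0])]
lobe [(0.69, [203.0, 211.0, 94.0, 44.0])]
roundtub [(0.55, [288.0, 216.0, 34.0, 36.0])]
roll [(0.51, [251.0, 139.0, 21.0, 19.0])]
pot [(0.8, [103.0, 257.0, 37.0, 27.0])]
bigbox [(0.76, [316.0, 112.0, 58.0, 45.0]), (0.24, [289.0, 217.0, 32.0, 35.0])]
spoon [(0.96, [187.0, 127.0, 62.0, 32.0])]
spray [(0.72, [404.0, 270.0, 39.0, 24.0])]
```

```bash
python3 - <<'E'
import cv2
t=cv2.imread("pics/top0.png"); 
cv2.imwrite("pics/top0c.png",cv2.resize(t[90:310,70:440],None,fx=2.1,fy=2.1,interpolation=cv2.INTER_CUBIC))
s=cv2.imread("pics/scene0.png"); cv2.imwrite("pics/scene0c.png",cv2.resize(s[130:300,110:390],None,fx=2.8,fy=2.8,interpolation=cv2.INTER_CUBIC))
E
```

```text
(no output)
```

View pics/top0c.png

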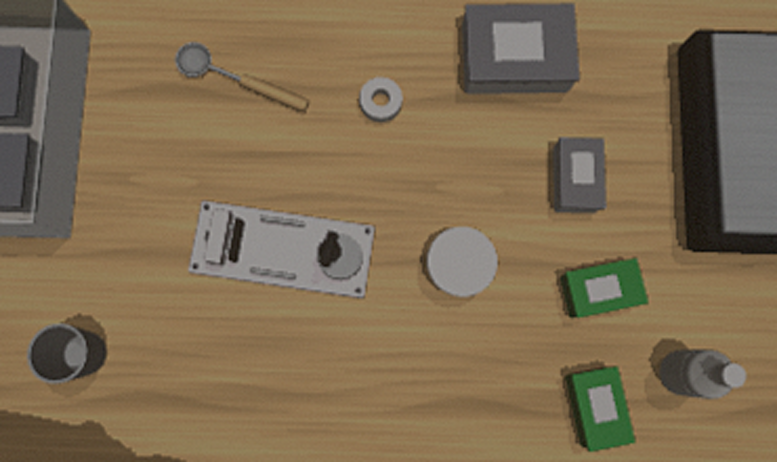

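View pics/scene0c.png

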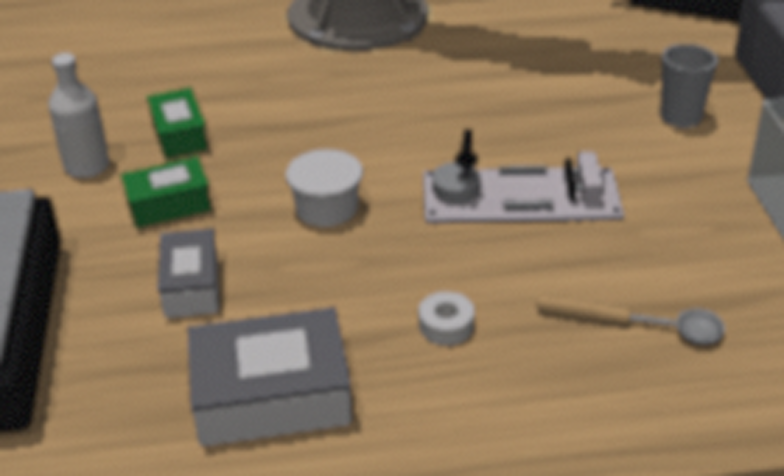

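The candidates in the top picture are grey-lid box (346,172), green boxes (356,228) and (355,285), and the larger grey box (316,112). The target is (346,172): it has a grey lid and is the smaller of the grey pair. Next I'll measure it and take a confirming crop.

```bash
cat > h.py <<'E'
from cell import telemetry, imaging, workorder, ctrl
import cv2,numpy as np
from scipy.spatial.transform import Rotation as R
def cloud(c,T=None):
    d=c["depth"]; v,u=np.indices(d.shape)
    P=np.stack([(u-c["cx"])/c["fx"]*d,(v-c["cy"])/c["fy"]*d,d],-1)
    if T is None: T=np.linalg.inv(c["extrinsics"])
    W=P@T[:3,:3].T+T[:3,3]; W[d==0]=np.nan; return W
def wristT(s,c):
    T=np.eye(4);T[:3,:3]=R.from_rotvec(s["orientation"]).as_matrix();T[:3,3]=s["eef_pos"]
    return T@c["T_tool_cam"]
def rect(xy):
    (c,wh,a)=cv2.minAreaRect((xy*1000).astype(np.float32)); return np.round(c,1),np.round(wh,1),round(a,2)
def show(n,im,s=1): cv2.imwrite(n,cv2.resize(im[:,:,::-1],None,fx=s,fy=s,interpolation=cv2.INTER_CUBIC))
E
python3 - <<'E'
from h import *
c=imaging.capture("top"); W=cloud(c); f=c["frame"]
show("pics/crop1.png",f[140:205,310:385],8)
z=W[...,2]
def near(u,v,r,lo,hi):
    m=np.zeros(z.shape,bool); m[v-r:v+r,u-r:u+r]=1
    return W[m&(z>lo)&(z<hi)]
P=near(346,172,30,.035,.055); print("box",rect(P[:,:2]),np.median(P[:,2]),P.mean(0),len(P))
P=near(203,211,60,.006,.014); print("plate",rect(P[:,:2]),np.median(P[:,2]),len(P))
P=near(203,211,60,.016,.028);print("rails",len(P))
P=near(203,211,60,.075,.1);print("knob top",rect(P[:,:2]),P.mean(0),np.median(P[:,2]),len(P))
P=near(203,211,60,.03,.045);print("pad/lobe",rect(P[:,:2]),len(P))
P=near(251,139,20,.015,.03);print("roll",rect(P[:,:2]))
P=near(288,216,30,.04,.065);print("tub",rect(P[:,:2]))
print("table",np.nanmedian(z))
st=telemetry.get_state();print(R.from_rotvec(st["orientation"]).as_matrix().round(3))
c=imaging.capture("wrist");show("pics/w0.png",c["frame"]);print(c["T_tool_cam"].round(4).tolist())
E
```

```text
box (array([ 609.6, -251. ]), array([97.7, 62.2]), 1.12) 0.04611944033595694 [ 0.60898147 -0.25026756  0.04603195] 754
plate (array([504.1, 144.3]), array([263.4, 304.6]), 1.75) 0.009940027372916105 1996
rails 150
knob top (array([491.9,  83.7]), array([12.4, 43.6]), 75.22) [0.4913009  0.08302484 0.09066698] 0.09117609159381668 81
pad/lobe (array([496.2, 147. ]), array([209.2,  69.8]), 80.57) 493
roll (array([713.7,  22.7]), array([58.2, 58.3]), 71.33)
tub (array([483.6, -88.7]), array([88.6, 88.2]), 0.35)
table 0.0003126263285879727
[[-0.959  0.283  0.   ]
 [ 0.283  0.959  0.   ]
 [-0.     0.    -1.   ]]
[[0.0, -0.9573, -0.2891, 0.0731], [1.0, 0.0001, -0.0001, 0.0011], [0.0001, -0.2891, 0.9573, -0.1803], [0.0, 0.0, 0.0, 1.0]]
```

View pics/crop1.png

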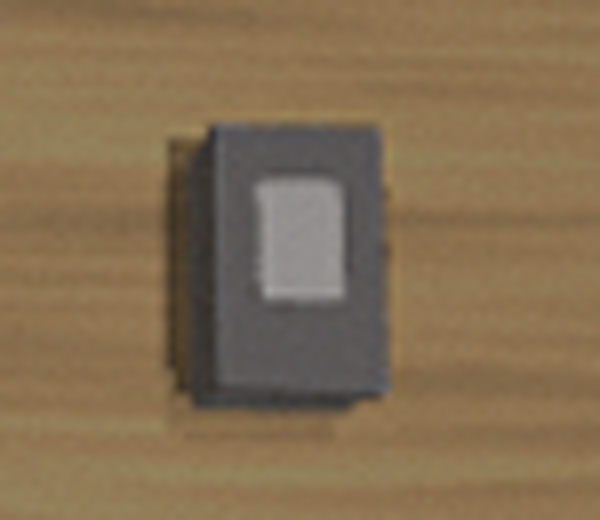

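View pics/w0.png

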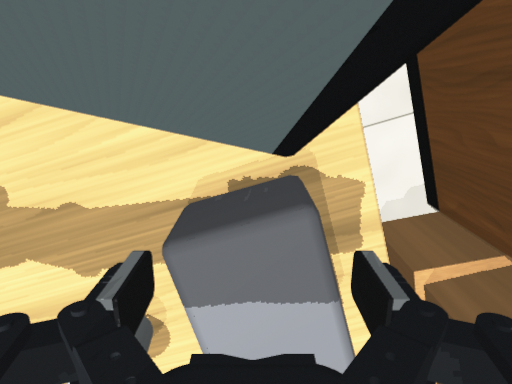

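The crop shows a grey-lidded small box with a blank label (label at crop 300,240), so it is the target. Now for a precise cradle pose and an obstacle map.

```bash
python3 - <<'E'
from h import *
c=imaging.capture("top"); W=cloud(c); z=W[...,2]; f=c["frame"]
show("pics/topfull.png",f,1.5)
roi=np.zeros(z.shape,bool); roi[175:250,145:260]=1
m=(roi&(z>.005)&(z<.1)).astype(np.uint8)
n,l,s,ct=cv2.connectedComponentsWithStats(m); k=1+np.argmax(s[1:,4]); m=l==k
P=W[m]; print("all",rect(P[:,:2]),s[k])
Q=W[m&(z<.0145)]; r=rect(Q[:,:2]);print("plate",r)
box=cv2.boxPoints(cv2.minAreaRect((Q[:,:2]*1000).astype(np.float32)));print(box.round(1).tolist())
for lo,hi in [(.017,.026),(.03,.0375),(.0375,.06),(.085,.096)]:
    Q=W[m&(z>lo)&(z<hi)]
    print(lo,len(Q),rect(Q[:,:2]),Q[:,2].mean().round(4))
# height map 
for nm in ["top","scene"]:
    c=imaging.capture(nm);V=cloud(c).reshape(-1,3);V=V[np.isfinite(V).all(1)]
    print(nm)
    for x in np.arange(-.1,1.0,.1):
        print(f"{x:.1f}",[ (lambda q: int(q.max()*1000) if len(q) else -1)(V[(abs(V[:,0]-x)<.05)&(abs(V[:,1]-y)<.05),2]) for y in np.arange(-.6,.91,.1)])
E
```

```text
all (array([500.8, 151.3]), array([240.2, 102.2]), 82.32) [ 160  184   89   48 2914]
plate (array([500.8, 151.3]), array([240.2, 102.2]), 82.32)
[[434.1000061035156, 39.099998474121094], [535.4000244140625, 25.5], [567.5, 263.5], [466.20001220703125, 277.1000061035156]]
0.017 130 (array([499.3, 138.9]), array([191.5,  78. ]), 83.23) 0.0215
0.03 280 (array([497.9, 146.4]), array([209. ,  61.9]), 84.24) 0.0339
0.0375 277 (array([501.3, 148.3]), array([193.4,  69.9]), 83.53) 0.0429
0.085 75 (array([492.1,  83.4]), array([12., 43.]), 76.26) 0.0914
top
-0.1 [-1, -1, -1, -1, -1, -1, -1, -1, -1, -1, -1, -1, -1, -1, -1, -1]
0.0 [5, 6, 5, 5, 4, 24, -1, 29, 5, 4, 23, 25, 24, 1, -1, -1]
0.1 [6, 6, 7, 6, 8, 55, 96, 57, 7, 6, 18, 195, 182, 4, -1, -1]
0.2 [6, 6, 7, 45, 7, 6, 7, 6, 6, 8, 5, 124, 125, 5, -1, -1]
0.3 [5, 7, 164, 51, 52, 6, 6, 5, 6, 6, 97, 123, 124, -1, -1, -1]
0.4 [7, 6, 163, 51, 51, 59, 14, 13, 5, 6, 97, 123, 123, 4, -1, -1]
0.5 [103, 103, 102, 51, 50, 61, 61, 95, 47, 13, 122, 123, 123, 117, -1, -1]
0.6 [104, 103, 104, 51, 50, 6, 6, 6, 16, 15, 123, 66, 68, 114, -1, -1]
0.7 [103, 104
[... 267 characters left out ...]
[4, 4, 4, 3, 4, 297, 516, 552, 550, 4, 383, 385, 384, 21, -1, -1]
0.1 [5, 2, 3, 4, 5, 301, 513, 559, 555, 3, 20, 307, 383, 273, -1, -1]
0.2 [3, 4, 3, 3, 3, 3, 4, 3, 4, 3, 3, 566, 568, 565, -1, -1]
0.3 [3, 5, 160, 49, 48, 3, 3, 5, 2, 2, 94, 122, 121, 121, -1, -1]
0.4 [2, 2, 161, 50, 47, 54, 12, 2, 3, 4, 95, 120, 121, 117, -742, -745]
0.5 [99, 99, 99, 48, 48, 60, 57, 92, 45, 31, 120, 120, 119, 119, -742, -737]
0.6 [101, 102, 100, 49, 47, 3, 2, 9, 34, 12, 121, 65, 64, 119, -739, -741]
0.7 [101, 101, 101, 48, 61, 62, 27, 22, 20, 13, 120, 64, 64, 119, -740, -352]
0.8 [103, 100, 99, 4, 63, 62, 2, 2, 13, 14, 119, 120, 119, 119, -744, -385]
0.9 [3, 2, 3, 3, 58, 3, 2, 3, 2, 2, 2, 2, 3, 2, -745, -472]
```

View pics/topfull.png

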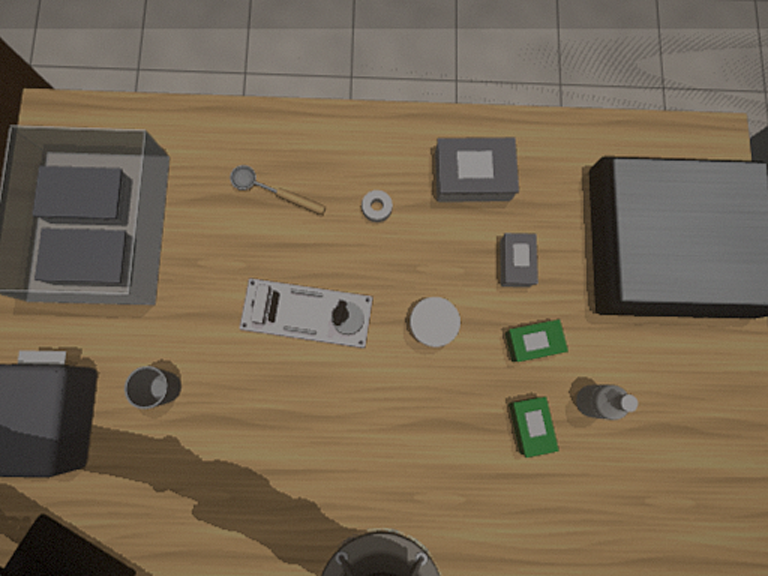

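View pics/scene0.png

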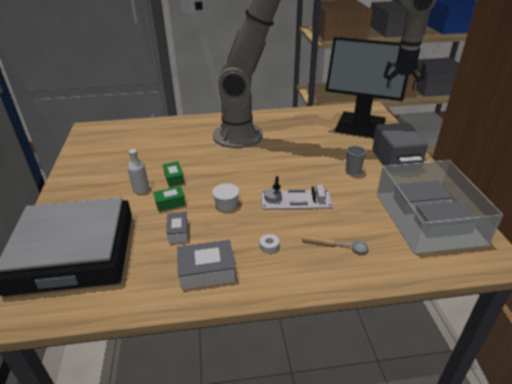

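Target box at (609.6, -251.0), 97.7×62.2 mm, top 46 mm. Cradle at (500.8, 151.3), yaw 82.3°. Its knob axis at (492, 83.4) lies 68.5 mm from the centre, as it must, and the bar is turned about 0.1 rad.

```bash
cat >> h.py <<'E'
def go(targets):
    s=telemetry.get_state(); M=R.from_rotvec(s["orientation"]).as_matrix()
    yaw=np.degrees(np.arctan2(M[1,1],M[0,1]))
    print("t",round(s["t"],2),"pos",(s["eef_pos"]*1e3).round(1),"yaw_y",round(yaw,2),"tilt",np.degrees(np.arccos(-M[2,2])).round(2),"F",s["force"].round(2),"T",s["wrist_torque"].round(3),"w",round(s["gripper_width"]*1e3,1),"q7",s["q"].round(2))
    for x,y,z,a in targets:
        d=M.T@(np.array([x,y,z])-s["eef_pos"]*1e3); sp=(yaw-a+180)%360-180
        print((x,y,z,a),"->",d.round(1),"spin",np.radians(sp).round(4))
E
python3 -c "
from h import *
go([(184,623,260,73.5),(450,300,260,0),(610,-251,240,-88.9)])"
```

```text
t 1.35 pos [183.9 623.5 193.3] yaw_y 73.57 tilt 0.01 F [-0.42  0.16  1.16] T [ 0.036 -0.021  0.04 ] w 85.2 q7 [-1.38  0.4   0.05  1.54 -0.02  1.21 -0.05]
(184, 623, 260, 73.5) -> [ -0.2  -0.4 -66.7] spin 0.0012
(450, 300, 260, 0) -> [-346.7 -235.   -66.7] spin 1.284
(610, -251, 240, -88.9) -> [-656.1 -718.2  -46.7] spin 2.8356
```

Call:
arm_command(commands=[[[0,0,-60,0],[-50,-34,-67,0.18],[-100,-68,-67,0.36],[-150,-102,-67,0.54],[-200,-136,-67,0.72],[-250,-170,-67,0.9],[-300,-204,-67,1.08],[-347,-235,-67,1.26]]], fingers=0)

```text
t: 2.35
eef_pos: [0.4514, 0.2981, 0.2608]
orientation: [-2.202, -2.241, -0.002]
force: [0.8, -0.6, -0.2]
gripper_width: 0.0855
```

```bash
python3 -c "
from h import *
go([(530,100,240,-30),(610,-200,240,-80),(610,-251,240,-88.9)])"
```

```text
t 2.35 pos [451.4 298.1 260.8] yaw_y 1.01 tilt 0.07 F [ 0.75 -0.58 -0.21] T [ 0.057 -0.012  0.013] w 85.5 q7 [-1.04  0.17  0.43  1.71 -0.07  1.28 -0.57]
(530, 100, 240, -30) -> [-199.5   75.    20.6] spin 0.5413
(610, -200, 240, -80) -> [-500.9  149.7   20.4] spin 1.4139
(610, -251, 240, -88.9) -> [-551.8  148.8   20.3] spin 1.5693
```

```bash
python3 - <<'E'
from h import *
s=telemetry.get_state();c=imaging.capture("wrist");W=cloud(c,wristT(s,c));z=W[...,2]
show("pics/w1.png",c["frame"])
for y,x in [(383,256),(300,256),(100,256)]: print(W[y,x].round(3))
for th in ["fixture","knob_grip"]: print([(d["confidence"],d["rect"]) for d in imaging.masks_of("wrist",th)])
E
```

```text
[0.453 0.31  0.381]
[0.462 0.077 0.011]
[0.456 0.361 0.001]
[(0.59, [288.8, 254.4, 98.1, 175.5]), (0.56, [277.7, 313.1, 43.0, 58.7])]
[(0.56, [278.8, 314.9, 42.9, 54.1])]
```

View pics/w1.png

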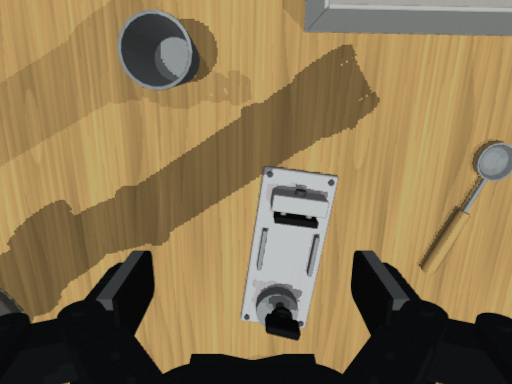

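The wrist picture shows the whole cradle: pad end (300,205), rails (262,248) and (313,255), knob (283,315). I'll measure it from here.

```bash
cat > fx.py <<'E'
from h import *
def fixture(W,roi):
    z=W[...,2]; m=(roi&(z>.005)&(z<.1)).astype(np.uint8)
    n,l,s,ct=cv2.connectedComponentsWithStats(m); k=1+np.argmax(s[1:,4]); m=l==k
    Q=W[m&(z<.0145)]; r=rect(Q[:,:2]); print("plate",r,s[k])
    o=np.array(r[0]); a=np.radians(82.3); X=np.array([np.cos(a),np.sin(a)]);Y=np.array([-X[1],X[0]])
    K=W[m&(z>.085)]; print("bar top",rect(K[:,:2]),K[:,2].mean().round(4))
    A=W[m]; L=np.c_[(A[:,:2]*1e3-o)@X,(A[:,:2]*1e3-o)@Y,A[:,2]*1e3]
    rl=L[(abs(L[:,0])<32)&(L[:,2]>16)&(L[:,2]<28)]
    for sg in (1,-1):
        q=rl[rl[:,1]*sg>25]; 
        if len(q)>5: print("rail",sg,q.mean(0).round(1),np.polyfit(q[:,0],q[:,1],1).round(3),q[:,0].min().round(1),q[:,0].max().round(1),np.percentile(q[:,1],[5,95]).round(1))
    return L
E
python3 - <<'E'
from fx import *
s=telemetry.get_state();c=imaging.capture("wrist");W=cloud(c,wristT(s,c))
roi=np.zeros(W.shape[:2],bool);roi[150:345,230:345]=1
print("wrist");L=fixture(W,roi)
q=L[(L[:,0]>40)&(L[:,2]>25)]; 
for lo in (26,30,34,38,42): 
    h=q[(q[:,2]>lo)&(q[:,2]<lo+4)]; print(lo,len(h),np.percentile(h[:,0],[0,5,50,95,100]).round(1) if len(h) else "")
c=imaging.capture("top");W=cloud(c);roi=np.zeros(W.shape[:2],bool);roi[175:250,145:260]=1
print("top");L=fixture(W,roi)
c=imaging.capture("scene");W=cloud(c);roi=np.zeros(W.shape[:2],bool);roi[165:220,250:345]=1
print("scene");L=fixture(W,roi)
E
```

```text
wrist
plate (array([502.9, 153.1]), array([240.3, 100.4]), 82.98) [  240   165    98   174 11360]
bar top (array([494.1,  85.9]), array([12.6, 43.4]), 76.27) 0.0905
rail 1 [ 3.6 36.4 21.3] [1.1000e-02 3.6398e+01] -25.0 31.9 [33.5 39.1]
rail -1 [  4.4 -35.2  21.1] [ 1.3000e-02 -3.5215e+01] -24.7 31.7 [-38.2 -32.7]
26 103 [56.5 63.3 76.4 99.7 99.9]
30 144 [55.8 63.2 93.4 99.2 99.9]
34 122 [55.  63.2 93.1 97.3 99.5]
38 369 [54.2 55.6 60.7 93.7 94.3]
42 896 [61.9 73.6 83.3 92.8 94.1]
top
plate (array([500.6, 150.2]), array([242.3, 100.2]), 82.85) [ 160  185   89   47 2916]
bar top (array([492. ,  83.6]), array([11.9, 43.1]), 75.36) 0.0914
rail 1 [ 2.6 36.4 21.6] [1.6000e-02 3.6338e+01] -23.8 30.7 [33.5 38.8]
rail -1 [  3.8 -35.6  21. ] [ 2.0000e-02 -3.5657e+01] -22.5 30.2 [-38.4 -33.1]
scene
plate (array([505.7, 151. ]), array([239.2, 105. ]), 83.58) [ 261  176   72   34 1352]
bar top (array([496.6,  83. ]), array([11.6, 43.4]), 74.33) 0.0893
rail 1 [ 3.4 36.9 19.3] [-3.700e-02  3.706e+01] -24.4 31.7 [32.5 40.8]
rail -1 [  1.9 -35.3  18.7] [ 1.9000e-02 -3.5383e+01] -22.7 31.7 [-38.4 -32.5]
```

Wrist and top agree within about 2 mm: centre about (501.5, 151.7), yaw about 83°. Going to the box.

Call:
arm_command(commands=[[[-60,22,5,0.18],[-122,45,10,0.36],[-182,68,15,0.54],[-240,88,20,0.72],[-300,105,20,0.9],[-360,120,20,1.08],[-420,135,20,1.26],[-480,149,20,1.44]]])

```text
t: 3.65
eef_pos: [0.6119, -0.1709, 0.2394]
orientation: [-3.13, -0.246, 0.0]
force: [1.3, 0.7, -0.0]
gripper_width: 0.0854
```

```bash
python3 - <<'E'
from h import *
s=telemetry.get_state();c=imaging.capture("wrist");W=cloud(c,wristT(s,c));z=W[...,2]
show("pics/w2.png",c["frame"])
go([(610,-251,150,-88.9)])
for d in imaging.masks_of("wrist","box_center"):
    m=d["mask"]; P=W[m&(z>.04)&(z<.052)]; print(round(d["confidence"],2),np.round(d["rect"]),rect(P[:,:2]) if len(P)>5 else "",np.round(P[:,2].mean(),4),c["frame"][m].mean(0).round())
E
```

```text
t 3.7 pos [ 610.9 -182.9  239.4] yaw_y -81.9 tilt 0.51 F [-0.1  -6.73  1.1 ] T [-0.461 -0.03   0.016] w 85.2 q7 [-0.38  0.47  0.87  1.52 -0.35  1.31 -0.91]
(610, -251, 150, -88.9) -> [-10.3  66.5  90. ] spin 0.1221
0.85 [289. 348.  46.  22.] (array([ 345.4, -238.6]), array([ 1.3, 12.4]), 18.78) 0.041 [ 8. 52. 18.]
0.79 [316. 285.  81.  59.] (array([ 456.7, -278.9]), array([62.9, 96.7]), 12.88) 0.0458 [ 41. 121.  65.]
0.51 [ 46. 209.  90.  97.] (array([496. ,  81.1]), array([11.7,  5. ]), 29.42) 0.0427 [111. 112. 113.]
```

View pics/w2.png

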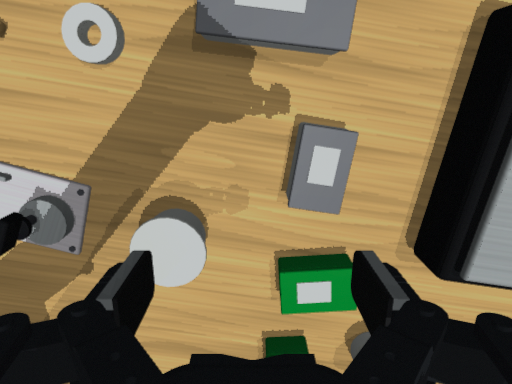

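The target is at (322,168), and the green boxes at (315,285) and (287,345) are clear of it. Moving over the box at z = 150 to settle and measure.

Call:
arm_command(commands=[[[-5,35,30,0.06],[-10,66,60,0.122],[-10,66,90,0.122],[-10,66,90,0.122],[-10,66,90,0.122],[-10,66,90,0.122],[-10,66,90,0.122],[-10,66,90,0.122]]])

```text
t: 4.75
eef_pos: [0.6097, -0.2467, 0.1504]
orientation: [3.135, 0.041, -0.001]
force: [0.1, -0.2, -0.7]
gripper_width: 0.0855
```

```bash
python3 - <<'E'
from h import *
s=telemetry.get_state();c=imaging.capture("wrist");W=cloud(c,wristT(s,c));z=W[...,2]
show("pics/w3.png",c["frame"])
m=((z>.04)&(z<.052)).astype(np.uint8)
n,l,st,ct=cv2.connectedComponentsWithStats(m)
for k in range(1,n):
    if st[k,4]>300: P=W[l==k];print(st[k],rect(P[:,:2]),P[:,2].mean().round(4))
go([(610,-251,60,-88.9),(610,-251,14,-88.9)])
E
```

```text
[ 408    0   57  283 2172] (array([ 633.7, -399.5]), array([241.4,   4.2]), 0.57) 0.0461
[ 62  16 191   7 427] (array([ 734.3, -170.9]), array([  1.2, 144.2]), 2.88) 0.0443
[ 221  120   74  110 7699] (array([ 611.2, -250.1]), array([97.9, 62.1]), 0.35) 0.0458
[ 228  291  105   68 5260] (array([ 456.9, -279.4]), array([63.1, 98.1]), 12.52) 0.0457
t 4.8 pos [ 609.6 -246.7  150.2] yaw_y -88.5 tilt 0.34 F [-1.07  0.32 -0.08] T [ 0.015  0.023 -0.035] w 85.5 q7 [-0.25  0.58  0.84  1.58 -0.45  1.18 -0.86]
(610, -251, 60, -88.9) -> [ 0.4  3.8 90.2] spin 0.007
(610, -251, 14, -88.9) -> [  0.4   3.5 136.2] spin 0.007
```

View pics/w3.png

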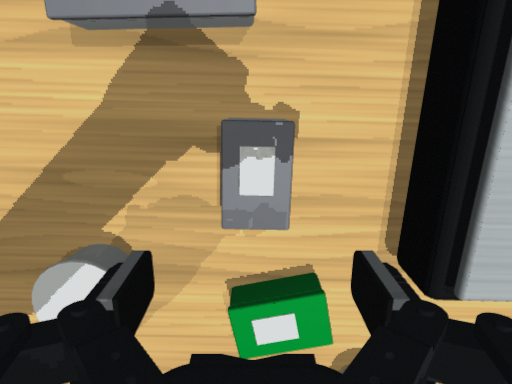

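Box measured at (610.8, -250.3), height 46, matching the top view. Descending to TCP z ≈ 15.

Call:
arm_command(commands=[[[1,4,25,0.014],[1,4,50,0.014],[1,4,75,0.014],[1,4,95,0.014],[1,4,112,0.014],[1,4,125,0.014],[1,4,135,0.014],[1,4,135,0.014]]])

```text
t: 5.8
eef_pos: [0.6102, -0.2513, 0.0146]
orientation: [3.136, 0.019, -0.003]
force: [0.2, -0.8, 0.0]
gripper_width: 0.0855
```

Call:
arm_command(commands=[[[0,0,0,0],[0,0,0,0],[0,0,0,0],[0,0,0,0],[0,0,0,0],[0,0,0,0],[0,0,0,0],[0,0,0,0]]], fingers=1, squeeze=30)

```text
t: 6.8
eef_pos: [0.6102, -0.2513, 0.0146]
orientation: [3.136, 0.019, -0.003]
force: [0.6, 0.7, 0.4]
gripper_width: -0.0001
```

```bash
python3 - <<'E'
from h import *
c=imaging.capture("wrist");show("pics/w4.png",c["frame"])
go([(610,-251,200,-89)])
E
```

```text
t 6.85 pos [ 610.2 -251.3   14.6] yaw_y -89.31 tilt 0.33 F [ 0.51  0.07 -0.68] T [ 0.007 -0.036 -0.005] w 0.0 q7 [-0.18  0.72  0.74  1.68 -0.57  0.96 -0.79]
(610, -251, 200, -89) -> [  -0.6    0.7 -185.4] spin -0.0054
```

View pics/w4.png

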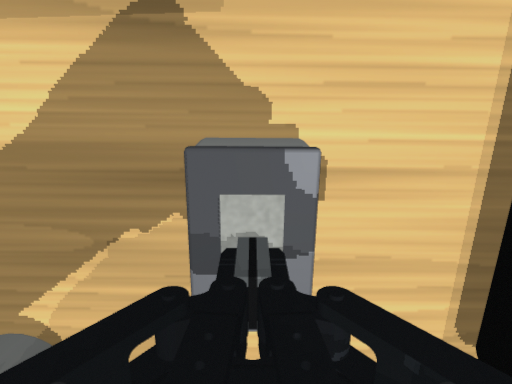

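The fingers closed fully (opening 0) while the picture shows them in front of the lid. Something is off in height, so I'll check the depth of the fingertips and of the lid.

```bash
python3 - <<'E'
from h import *
s=telemetry.get_state();c=imaging.capture("wrist");T=wristT(s,c);W=cloud(c,T);d=c["depth"]
Tl=cloud(c,c["T_tool_cam"])
for v,u in [(160,250),(215,230),(215,275),(240,245),(240,260),(252,235),(255,250),(262,275),(280,225),(310,252),(300,150),(20,300)]:
    print((u,v),d[v,u].round(4),"W",W[v,u].round(4),"tool",Tl[v,u].round(4))
show("pics/w4z.png",c["frame"][120:384,150:370],3)
for n in ["scene","top"]:
    k=imaging.capture(n)
    if n=="scene": show("pics/s4.png",k["frame"][130:290,100:320],3.4)
E
```

```text
(250, 160) 0.152 W [ 0.6547 -0.2487  0.0451] tool [ 0.0445 -0.0019 -0.0307]
(230, 215) 0.1586 W [ 0.6286 -0.2396  0.0461] tool [ 0.0185 -0.0113 -0.0316]
(275, 215) 0.16 W [ 0.6283 -0.2608  0.0449] tool [ 0.0179  0.0099 -0.0303]
(245, 240) 0.1471 W [ 0.6224 -0.2469  0.0601] tool [ 0.0121 -0.004  -0.0456]
(260, 240) 0.1476 W [ 0.6222 -0.2535  0.0597] tool [ 0.0119  0.0025 -0.0451]
(235, 252) 0.1454 W [ 0.6181 -0.2427  0.0632] tool [ 0.0079 -0.0083 -0.0486]
(250, 255) 0.1352 W [ 0.6217 -0.2491  0.0727] tool [ 0.0114 -0.0018 -0.0582]
(275, 262) 0.1371 W [ 0.6182 -0.2593  0.0719] tool [ 0.0078  0.0084 -0.0573]
(225, 280) 0.1108 W [ 0.6252 -0.2409  0.0971] tool [ 0.015  -0.0098 -0.0826]
(252, 310) 0.1229 W [ 0.6083 -0.25    0.0896] tool [-0.002  -0.0009 -0.0751]
(150, 300) 0.1042 W [ 0.6226 -0.2183  0.1046] tool [ 0.0126 -0.0324 -0.0902]
(300, 20) 0.1756 W [ 7.199e-01 -2.740e-01  7.000e-04] tool [0.1094 0.024  0.0137]
```

View pics/w4z.png

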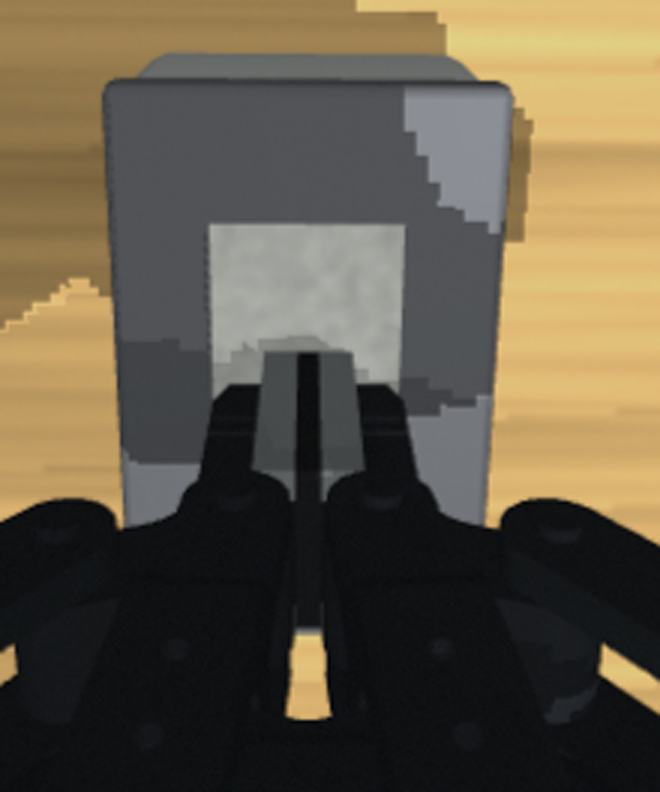

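View pics/s4.png

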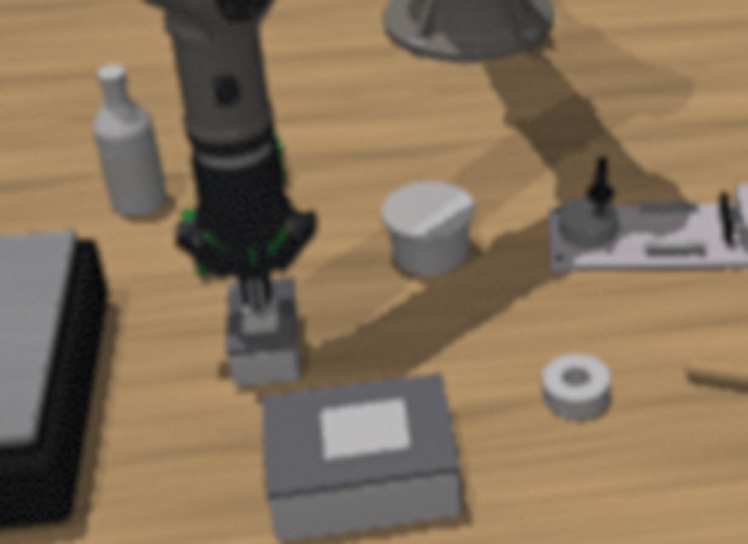

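```bash
python3 - <<'E'
from h import *
s=telemetry.get_state();c=imaging.capture("wrist");Tl=cloud(c,c["T_tool_cam"])
for u in (243,262,232,274):
    for v in range(228,290,4): print((u,v),(Tl[v,u]*1e3).round(1),c["frame"][v,u])
k=imaging.capture("scene");W=cloud(k)
m=(abs(W[...,0]-.61)<.05)&(abs(W[...,1]+.251)<.03)
for v in range(205,240,1):
  print(v,[(u,(W[v,u]*1e3).round(0).tolist()) for u in (173,175,177)])
E
```

```text
(243, 228) [ 12.6  -5.2 -33.4] [168 170 164]
(243, 232) [  9.6  -5.3 -31.1] [153 155 150]
(243, 236) [  7.9  -5.3 -32. ] [121 123 120]
(243, 240) [ 11.2  -4.9 -43.7] [70 74 76]
(243, 244) [ 11.8  -4.8 -48.9] [70 75 76]
(243, 248) [ 12.1  -4.7 -53.4] [71 74 75]
(243, 252) [ 11.8  -4.6 -56.3] [71 75 76]
(243, 256) [ 11.9  -4.5 -60. ] [71 75 76]
(243, 260) [ 11.7  -4.4 -62.9] [71 75 76]
(243, 264) [ 11.1  -4.4 -64.9] [71 74 76]
(243, 268) [ 11.5  -4.3 -68.7] [71 75 76]
(243, 272) [ 11.6  -4.2 -71.7] [67 70 71]
(243, 276) [ 11.9  -4.1 -75. ] [72 76 77]
(243, 280) [ 12.9  -4.  -79.2] [48 51 53]
(243, 284) [ 13.1  -3.9 -82. ] [17 17 19]
(243, 288) [ 13.   -3.9 -84.2] [15 17 18]
(262, 228) [ 11.9   3.8 -31.6] [165 167 162]
(262, 232) [  9.3   3.8 -30.5] [162 165 159]
(262, 236) [  8.    3.8 -32.2] [127 129 125]
(262, 240) [ 11.2   3.5 -43.6] [71 75 76]
(262, 244) [ 12.1   3.3 -49.5] [71 75 76]
(262, 248) [ 11.8   3.2 -52.7] [71 75 76]
(262, 252) [ 11.7   3.1 -56.2] [71 75 76]
(262, 256) [ 12.2   3.  -60.5] [71 75 76]
(262, 260) [ 12.1   2.9 -63.6] [71 75 76]
(262, 264) [ 11.7   2.8 -66. ] [
[... 4265 characters left out ...]
.0, 45.0]), (177, [662.0, -248.0, 45.0])]
233 [(173, [663.0, -260.0, 43.0]), (175, [661.0, -254.0, 40.0]), (177, [661.0, -248.0, 40.0])]
234 [(173, [660.0, -261.0, 37.0]), (175, [657.0, -255.0, 33.0]), (177, [657.0, -249.0, 33.0])]
235 [(173, [659.0, -262.0, 32.0]), (175, [656.0, -256.0, 28.0]), (177, [660.0, -250.0, 31.0])]
236 [(173, [660.0, -262.0, 29.0]), (175, [660.0, -256.0, 28.0]), (177, [nan, nan, nan])]
237 [(173, [659.0, -263.0, 24.0]), (175, [660.0, -257.0, 24.0]), (177, [658.0, -251.0, 22.0])]
238 [(173, [662.0, -263.0, 22.0]), (175, [660.0, -257.0, 20.0]), (177, [661.0, -251.0, 20.0])]
239 [(173, [659.0, -264.0, 16.0]), (175, [657.0, -258.0, 13.0]), (177, [660.0, -252.0, 15.0])]
```

Both cameras independently put the shut fingertips at world z ≈ 56. That is about 42 mm short of the reported TCP (14.6), so the reported TCP lies about 42 mm beyond the real fingertips. The box hasn't been touched. I'll open the fingers, check the open-tip height and go lower accordingly.

Call:
arm_command(commands=[[[0,0,0,0],[0,0,0,0],[0,0,0,0],[0,0,0,0],[0,0,0,0],[0,0,0,0],[0,0,0,0],[0,0,0,0]]], fingers=0)

```text
t: 8.1
eef_pos: [0.6102, -0.2513, 0.0146]
orientation: [3.136, 0.019, -0.003]
force: [-0.2, -0.0, 0.3]
gripper_width: 0.0854
```

```bash
python3 - <<'E'
from h import *
s=telemetry.get_state();c=imaging.capture("wrist");Tl=cloud(c,c["T_tool_cam"])*1e3
show("pics/w5.png",c["frame"]); go([])
z=Tl[...,2]; m=(z<-34)&(z>-100)&(abs(Tl[...,0])<16)
for sg in (1,-1):
    q=Tl[m&(Tl[...,1]*sg>20)]; print(sg,np.percentile(q[:,2],[90,97,99,100]).round(1)); q=q[q[:,2]>-70]; print(np.percentile(abs(q[:,1]),[0,2,50,98,100]).round(1))
E
```

```text
t 8.15 pos [ 610.2 -251.3   14.6] yaw_y -89.3 tilt 0.34 F [ 0.5  -0.8  -0.62] T [-0.    -0.009 -0.055] w 85.4 q7 [-0.18  0.72  0.74  1.68 -0.57  0.96 -0.79]
1 [-60.5 -55.3 -52.7 -50.1]
[41.4 41.6 42.1 54.6 56. ]
-1 [-60.4 -55.1 -52.6 -50.5]
[42.8 43.1 43.6 56.1 57.4]
```

View pics/w5.png

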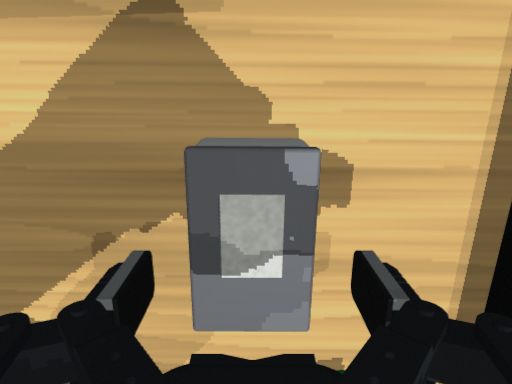

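Open tips sit about 54 mm behind the reported TCP, which agrees (shut 42 + 13). The box at (252,240) is unmoved. I'll descend 46 mm, so the tips close at about 14 mm.

Call:
arm_command(commands=[[[0,0,10,0],[0,0,20,0],[0,0,30,0],[0,0,38,0],[0,0,44,0],[0,0,46,0],[0,0,46,0],[0,0,46,0]]])

```text
t: 9.15
eef_pos: [0.6104, -0.2517, -0.031]
orientation: [3.136, 0.019, -0.002]
force: [0.7, -0.0, 0.4]
gripper_width: 0.0855
```

Call:
arm_command(commands=[[[0,0,0,0],[0,0,0,0],[0,0,0,0],[0,0,0,0],[0,0,0,0],[0,0,0,0],[0,0,0,0],[0,0,0,0]]], fingers=1, squeeze=30)

```text
t: 10.15
eef_pos: [0.6107, -0.2519, -0.0307]
orientation: [3.136, 0.019, -0.001]
force: [-0.0, 0.1, 4.8]
gripper_width: 0.0599
```

```bash
python3 - <<'E'
from h import *
c=imaging.capture("wrist");show("pics/w6.png",c["frame"])
go([(600,-240,80,-80)])
E
```

```text
t 10.2 pos [ 610.8 -251.9  -30.6] yaw_y -89.31 tilt 0.34 F [-0.02 -0.37  6.07] T [0.243 0.004 0.013] w 59.7 q7 [-0.15  0.78  0.7   1.7  -0.61  0.89 -0.76]
(600, -240, 80, -80) -> [ -10.7  -11.4 -110.7] spin -0.1625
```

View pics/w6.png

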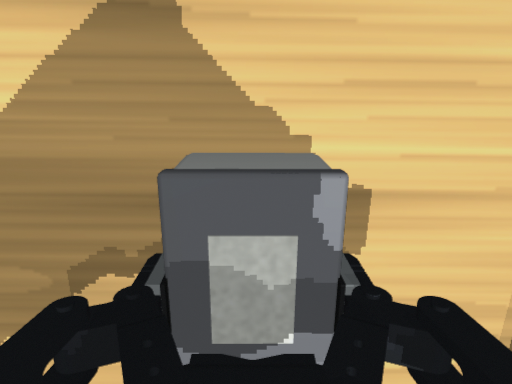

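Gripped at 59.7 mm, the box's width. Lifting and heading for the cradle.

Call:
arm_command(commands=[[[0,0,-30,0],[0,0,-70,0],[0,0,-115,0],[-10,-20,-150,-0.1],[-22,-60,-160,-0.25],[-35,-105,-160,-0.4],[-50,-150,-160,-0.55],[-65,-190,-160,-0.7]]])

```text
t: 11.2
eef_pos: [0.5418, -0.0595, 0.1271]
orientation: [2.937, 1.103, -0.008]
force: [0.6, -0.3, -1.3]
gripper_width: 0.0597
```

```bash
python3 - <<'E'
from h import *
go([(501.5,151.7,120,-7)])
E
```

```text
t 11.2 pos [541.8 -59.5 127.1] yaw_y -48.84 tilt 0.37 F [ 0.59 -0.33 -1.27] T [-0.003 -0.039  0.01 ] w 59.7 q7 [-0.55  0.35  0.72  1.88 -0.26  1.02 -0.58]
(501.5, 151.7, 120, -7) -> [ 108.7 -185.6    6. ] spin -0.7302
```

Call:
arm_command(commands=[[[20,-35,0,-0.14],[40,-70,0,-0.28],[60,-105,0,-0.42],[80,-138,0,-0.56],[97,-167,3,-0.7],[109,-186,6,-0.73],[109,-186,6,-0.73],[109,-186,6,-0.73]]])

```text
t: 12.2
eef_pos: [0.5017, 0.1502, 0.1198]
orientation: [2.354, 2.076, -0.011]
force: [-0.5, 0.3, -1.3]
gripper_width: 0.0596
```

```bash
python3 - <<'E'
from fx import *
go([(501.5,151.7,120,-7)])
s=telemetry.get_state();c=imaging.capture("wrist");W=cloud(c,wristT(s,c));z=W[...,2]
show("pics/w7.png",c["frame"])
Tl=cloud(c,c["T_tool_cam"])*1e3
m=(abs(Tl[...,2]+15.4)<6)&(abs(Tl[...,1])<45);P=Tl[m];print("box lid in tool",rect(P[:,:2]/1e3),len(P))
o=np.array([501.5,151.7]);a=np.radians(83);X=np.array([np.cos(a),np.sin(a)]);Y=np.array([-X[1],X[0]])
L=np.stack([(W[...,:2]*1e3-o)@X,(W[...,:2]*1e3-o)@Y],-1); 
near=(abs(L[...,0])<130)&(abs(L[...,1])<60)
q=near&(z>.006)&(z<.0145); print("plate",q.sum(),[np.percentile(L[q][:,i],[1,99]).round(1) for i in (0,1)])
for sg in (1,-1):
    r=near&(abs(z-.022)<.005)&(L[...,1]*sg>28)&(abs(L[...,0])<36); 
    if r.sum()>5: print("rail",sg,r.sum(),L[r].mean(0).round(1),np.polyfit(*L[r].T,1).round(3),np.percentile(L[r][:,1],[3,97]).round(1))
r=near&(z>.03)&(z<.05)&(L[...,0]>40); 
for lo in (30,34,38,42,46):
    h=L[r&(z*1e3>lo)&(z*1e3<lo+4)]
    if len(h): print(lo,len(h),np.percentile(h[:,0],[1,50,99]).round(1),np.percentile(h[:,1],[1,99]).round(1))
c=imaging.capture("scene");show("pics/s7.png",c["frame"][130:260,200:380],4)
E
```

```text
t 12.2 pos [501.7 150.2 119.8] yaw_y -7.19 tilt 0.45 F [-0.51  0.25 -1.26] T [-0.034 -0.034  0.057] w 59.6 q7 [-0.8   0.28  0.5   1.93 -0.15  0.98 -0.35]
(501.5, 151.7, 120, -7) -> [ 1.4 -0.4 -0.2] spin -0.0034
box lid in tool (array([0., 0.]), array([0., 0.]), 0.0) 0
plate 10527 [array([ 21.8, 120.3]), array([-50.1,  47.7])]
rail 1 121 [29.4 34.6] [1.0000e-03 3.4516e+01] [31.9 37.5]
rail -1 124 [ 29.3 -36.7] [ 4.0000e-03 -3.6804e+01] [-39.8 -34. ]
30 244 [ 65.2  69.8 101.3] [-25.8  21.9]
34 61 [ 60.3  98.4 101.2] [-16.6  10.3]
38 1005 [56.8 61.3 95.3] [-33.7  30.5]
42 3065 [73.4 84.4 95.1] [-35.   32.7]
46 1 [84.3 84.3 84.3] [-5.9 -5.9]
```

View pics/w7.png

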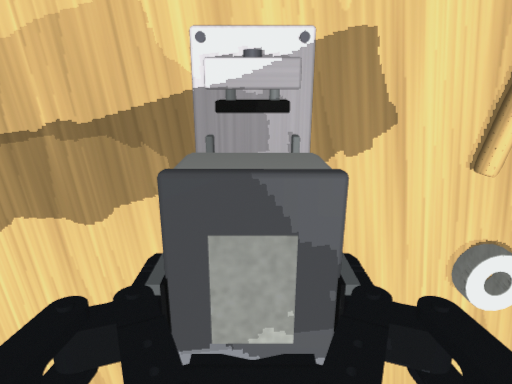

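View pics/s7.png

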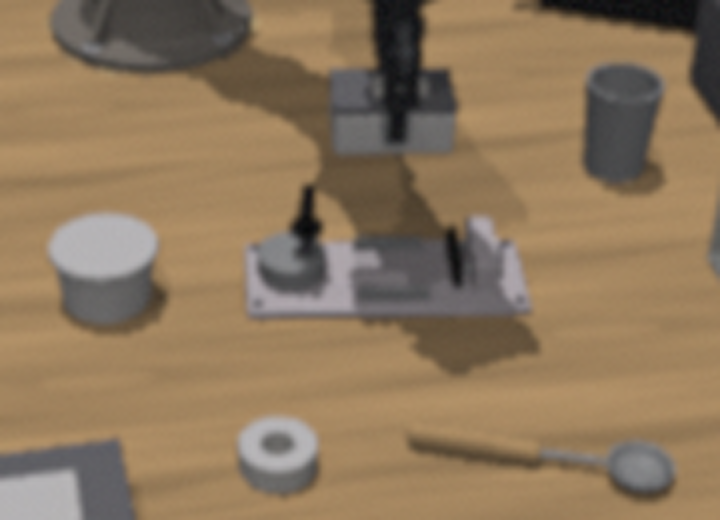

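```bash
python3 - <<'E'
from fx import *
s=telemetry.get_state();c=imaging.capture("wrist");Tl=cloud(c,c["T_tool_cam"])*1e3;W=cloud(c,wristT(s,c));z=W[...,2]*1e3
v,u=np.indices(z.shape)
m=(abs(Tl[...,2]+76.6)<4)&(v<345)&(u>150)&(u<355)&(v>150)
P=Tl[m];print("lid",len(P),P[:,2].mean(),[np.percentile(P[:,i],[1,99]).round(1) for i in (0,1)])
for lo in range(-10,50,10):
    q=P[abs(P[:,0]-lo)<4]; 
    if len(q)>30: print(lo,np.percentile(q[:,1],[1,99]).round(1),np.percentile(q[:,1],[1,99]).mean().round(2))
m=(abs(z-10)<3)&(v<160)
P=Tl[m]; print("plate mid by tool x")
for lo in range(35,120,10):
    q=P[(abs(P[:,0]-lo)<4)&(abs(P[:,1])<60)]
    if len(q)>30: e=np.percentile(q[:,1],[0.5,99.5]); print(lo,e.round(1),e.mean().round(2))
m=(abs(z-22)<4)&(v>125)&(v<165)&(u>195)&(u<310);P=Tl[m]
print("rails",[(P[P[:,1]*g>20].mean(0).round(1).tolist(),np.percentile(P[P[:,1]*g>20][:,1],[2,98]).round(1)) for g in (1,-1)])
E
```

```text
lid 31677 -76.600054869258 [array([-14.8,  49.6]), array([-29.8,  31.5])]
-10 [-28.6  30.3] 0.89
0 [-29.3  31. ] 0.81
10 [-33.5  35.1] 0.83
20 [-29.1  30.8] 0.85
30 [-29.   30.8] 0.9
40 [-29.   30.8] 0.86
plate mid by tool x
35 [-48.5  49.4] 0.48
45 [-48.4  49.7] 0.65
55 [-48.4  50.1] 0.82
65 [-48.9  49.7] 0.4
75 [-49.2  50.1] 0.41
85 [-48.8  50.1] 0.65
95 [-49.1  49.8] 0.36
105 [-49.1  50. ] 0.45
115 [-48.5  49.4] 0.46
rails [([32.1, 36.4, 98.4], array([33.6, 39.5])), ([31.9, -35.1, 98.4], array([-38.1, -32.5]))]
```

Camera-relative, the box is within 0.3 mm of the rail midline and the yaw matches. Now computing the descent in world axes, because the tool has a 0.45° tilt.

```bash
python3 -c "
from h import *
go([(501.6,151.2,120,-7.1),(501.6,151.2,20,-7.1),(501.6,151.2,-10,-7.1),(501.6,151.2,-20,-7.1)])"
```

```text
t 12.35 pos [501.9 150.4 120.1] yaw_y -7.2 tilt 0.39 F [ 0.01  0.26 -1.33] T [-0.012  0.002  0.011] w 59.9 q7 [-0.8   0.28  0.5   1.93 -0.15  0.98 -0.35]
(501.6, 151.2, 120, -7.1) -> [ 0.7 -0.4  0.1] spin -0.0018
(501.6, 151.2, 20, -7.1) -> [  1.4  -0.2 100.1] spin -0.0018
(501.6, 151.2, -10, -7.1) -> [ 1.600e+00 -1.000e-01  1.301e+02] spin -0.0018
(501.6, 151.2, -20, -7.1) -> [ 1.600e+00 -1.000e-01  1.401e+02] spin -0.0018
```

Call:
arm_command(commands=[[[1,0,20,0],[1,0,45,0],[1,0,70,0],[1,0,92,0],[1.5,0,108,0],[1.5,0,115,0],[1.5,0,117,0],[1.5,0,117,0]]])

```text
t: 13.35
eef_pos: [0.5023, 0.1513, 0.0036]
orientation: [2.354, 2.075, -0.008]
force: [0.0, 0.9, -1.5]
gripper_width: 0.0601
```

```bash
python3 - <<'E'
from h import *
go([(501.6,151.2,-10,-7.1),(501.6,151.2,-20,-7.1)])
c=imaging.capture("wrist");show("pics/w8.png",c["frame"])
c=imaging.capture("scene");show("pics/s8.png",c["frame"][130:260,200:380],4)
E
```

```text
t 13.35 pos [502.3 151.3   3.6] yaw_y -7.21 tilt 0.35 F [ 0.03  0.88 -1.52] T [ 0.011 -0.06  -0.077] w 60.1 q7 [-0.73  0.45  0.44  2.02 -0.27  0.74 -0.26]
(501.6, 151.2, -10, -7.1) -> [-0.2 -0.7 13.6] spin -0.0019
(501.6, 151.2, -20, -7.1) -> [-0.1 -0.7 23.6] spin -0.0019
```

View pics/w8.png

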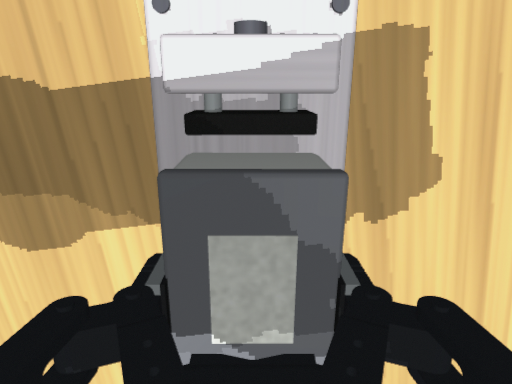

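View pics/s8.png

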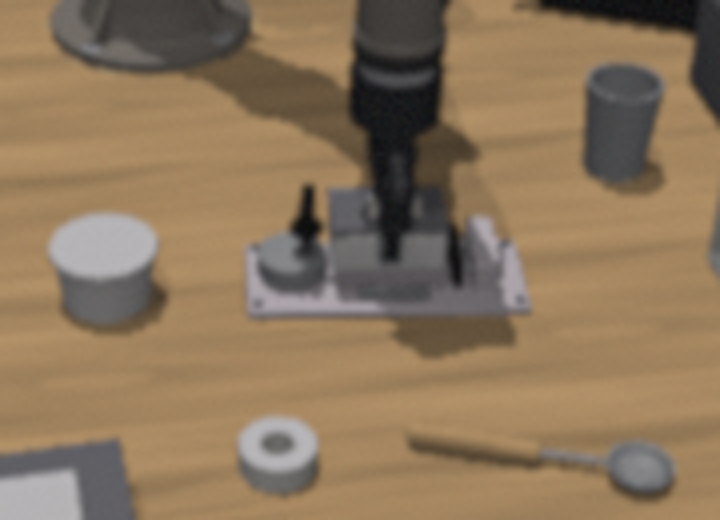

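Pad midline at column 251 and box midline at 253.5, so the box is about 0.7 mm off, matching the computed correction. Lowering slowly.

Call:
arm_command(commands=[[[0,-0.7,3,0],[0,-0.7,7,0],[0,-0.7,11,0],[0,-0.7,15,0],[0,-0.7,18,0],[0,-0.7,21,0],[0,-0.7,23,0],[0,-0.7,24,0]]])

```text
t: 14.45
eef_pos: [0.5016, 0.1514, -0.0204]
orientation: [2.354, 2.076, -0.008]
force: [-0.7, -0.8, -0.1]
gripper_width: 0.0596
```

```bash
python3 - <<'E'
from h import *
go([(501.6,151.2,-20,-7.1)])
c=imaging.capture("wrist");show("pics/w9.png",c["frame"])
E
```

```text
t 14.45 pos [501.6 151.4 -20.4] yaw_y -7.2 tilt 0.34 F [-0.72 -0.77 -0.05] T [ 0.002  0.036 -0.005] w 59.6 q7 [-0.71  0.48  0.42  2.03 -0.29  0.69 -0.24]
(501.6, 151.2, -20, -7.1) -> [-0.2  0.  -0.4] spin -0.0017
```

View pics/w9.png

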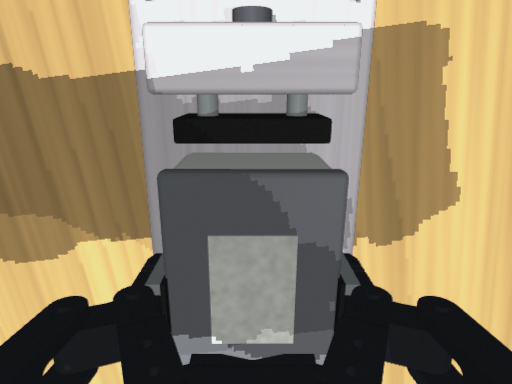

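The wrist now carries no weight (Fz from -1.5 to 0) and sees no lateral force, so the box sits on the plate between the rails. Releasing and rising.

Call:
arm_command(commands=[[[0,0,0,0],[0,0,0,0],[0,0,0,0],[0,0,0,0],[0,0,0,0],[0,0,0,0],[0,0,0,0],[0,0,0,0]]], fingers=0)

```text
t: 15.5
eef_pos: [0.5017, 0.1514, -0.0204]
orientation: [2.354, 2.075, -0.008]
force: [0.3, -0.4, -0.3]
gripper_width: 0.0853
```

Call:
arm_command(commands=[[[0,0,-20,0],[0,0,-50,0],[0,0,-90,0],[0,0,-130,0],[0,0,-150,0],[0,0,-150,0],[0,0,-150,0],[0,0,-150,0]]])

```text
t: 16.5
eef_pos: [0.5009, 0.1518, 0.1283]
orientation: [2.355, 2.076, -0.012]
force: [0.1, -0.9, 0.2]
gripper_width: 0.0852
```

```bash
python3 - <<'E'
from fx import *
go([(493,84.5,130,77)])
s=telemetry.get_state();c=imaging.capture("wrist");W=cloud(c,wristT(s,c));z=W[...,2]*1e3
show("pics/w10.png",c["frame"])
v,u=np.indices(z.shape)
m=(abs(z-56)<4)&(v<350);P=W[m];print("lid",rect(P[:,:2]),P[:,2].mean(),len(P))
for n in ("top","scene"):
    k=imaging.capture(n);V=cloud(k);zz=V[...,2]
    m=(zz>.05)&(zz<.06)&(abs(V[...,0]-.502)<.06)&(abs(V[...,1]-.155)<.06)
    print(n,rect(V[m][:,:2]),m.sum())
    m=(zz>.083)&(zz<.097)&(abs(V[...,0]-.49)<.05)&(abs(V[...,1]-.085)<.04); print(m.sum(),rect(V[m][:,:2]) if m.sum()>5 else "")
    show(f"pics/{n}10.png",k["frame"][130:260,200:380] if n=="scene" else k["frame"][160:260,140:280],4)
E
```

```text
t 16.5 pos [500.9 151.8 128.3] yaw_y -7.21 tilt 0.46 F [ 0.14 -0.93  0.24] T [0.022 0.012 0.013] w 85.2 q7 [-0.81  0.27  0.51  1.92 -0.15  1.   -0.36]
(493, 84.5, 130, 77) -> [-67.8   0.6  -1.2] spin -1.4697
lid (array([501.7, 144.7]), array([113. ,  62.1]), 82.8) 0.055838089334867815 9533
top (array([498.3, 132.4]), array([61.4, 62.1]), 83.09) 472
76 (array([492.2,  83.2]), array([11.9, 43.6]), 76.47)
scene (array([504.9, 147.2]), array([103.4,  65.4]), 83.6) 321
32 (array([495.5,  83.4]), array([11.8, 43.9]), 74.29)
```

View pics/w10.png

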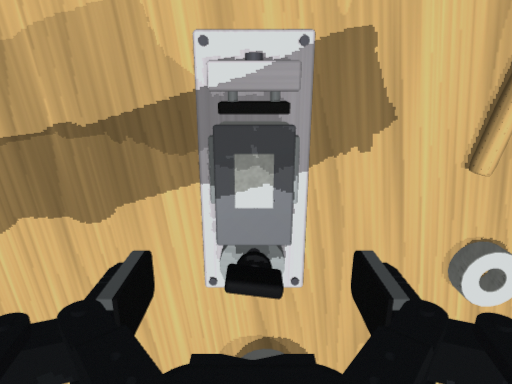

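View pics/scene10.png

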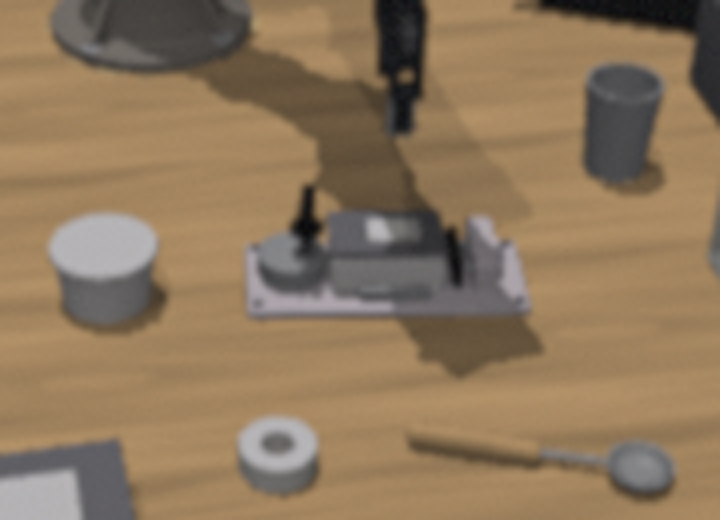

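The box lies flat (lid at 55.8 mm), centred between the rails (columns 214–297). The pad is at row 107 and the knob bar at (254,278). Next, over the knob with the jaws across the bar.

Call:
arm_command(commands=[[[-10,0,-2,-0.18],[-20,0,-2,-0.36],[-30,0,-2,-0.54],[-40,0,-2,-0.72],[-50,0,-2,-0.9],[-60,0,-2,-1.08],[-68,0.6,-2,-1.26],[-68,0.6,-2,-1.44]]])

```text
t: 17.65
eef_pos: [0.4933, 0.0834, 0.131]
orientation: [-0.395, -3.114, 0.012]
force: [-0.4, -0.3, -0.4]
gripper_width: 0.0854
```

```bash
python3 - <<'E'
from fx import *
s=telemetry.get_state();c=imaging.capture("wrist");W=cloud(c,wristT(s,c));z=W[...,2]*1e3
show("pics/w11.png",c["frame"])
m=(abs(z-91)<5)&(abs(W[...,0]-.493)<.05)&(abs(W[...,1]-.084)<.05);P=W[m];print("bar",rect(P[:,:2]),P[:,2].mean(),len(P))
go([(493,83.7,130,76.3),(493,83.7,40,76.3),(493,83.7,22,76.3)])
E
```

```text
bar (array([493.7,  85.6]), array([11.8, 43.3]), 75.21) 0.09118843305413848 1042
t 17.7 pos [493.3  83.9 131. ] yaw_y 75.79 tilt 0.44 F [-0.85  0.44  0.13] T [ 0.012  0.023 -0.001] w 85.5 q7 [-0.55  0.2   0.33  1.96 -0.07  0.99  1.14]
(493, 83.7, 130, 76.3) -> [ 0.2 -0.2  1. ] spin -0.0089
(493, 83.7, 40, 76.3) -> [ 0.1  0.4 91. ] spin -0.0089
(493, 83.7, 22, 76.3) -> [  0.    0.6 109. ] spin -0.0089
```

View pics/w11.png

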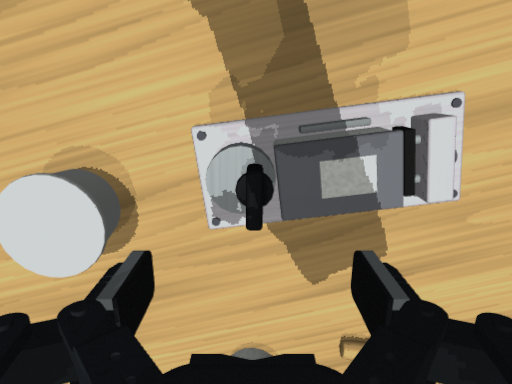

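Bar under the gripper at (254,197), aligned (bar 75.2–76.3°, jaws 75.8°). Descending to reported z = 22, so tips at about 64.

Call:
arm_command(commands=[[[0,1,20,0],[0,1,45,0],[0,1,70,0],[0,1,88,0],[0,1,100,0],[0,1,107,0],[0,1,109,0],[0,1,109,0]]])

```text
t: 18.7
eef_pos: [0.4935, 0.0842, 0.0223]
orientation: [-0.389, -3.115, 0.011]
force: [0.6, 0.3, 0.4]
gripper_width: 0.0853
```

Call:
arm_command(commands=[[[0,0,0,0],[0,0,0,0],[0,0,0,0],[0,0,0,0],[0,0,0,0],[0,0,0,0],[0,0,0,0],[0,0,0,0]]], fingers=1, squeeze=60)

```text
t: 19.7
eef_pos: [0.4936, 0.084, 0.023]
orientation: [-0.389, -3.115, 0.011]
force: [-1.9, 0.1, 4.6]
gripper_width: 0.0254
```

```bash
python3 - <<'E'
from h import *
go([(493,83.7,22,76.3)])
c=imaging.capture("wrist");show("pics/w12.png",c["frame"])
for i in range(3): go([])
E
```

```text
t 19.7 pos [493.6  84.   23. ] yaw_y 75.76 tilt 0.4 F [-1.86  0.05  4.61] T [-0.193  0.443  0.017] w 25.4 q7 [-0.51  0.36  0.3   2.06 -0.14  0.75  1.2 ]
(493, 83.7, 22, 76.3) -> [ 0.5 -0.5  1. ] spin -0.0094
t 19.75 pos [493.6  84.   23. ] yaw_y 75.76 tilt 0.41 F [-1.63 -1.03  6.42] T [-0.246  0.336  0.004] w 25.2 q7 [-0.51  0.36  0.3   2.06 -0.14  0.75  1.2 ]
t 19.75 pos [493.6  84.   23. ] yaw_y 75.76 tilt 0.41 F [-1.63 -1.03  6.42] T [-0.246  0.336  0.004] w 25.2 q7 [-0.51  0.36  0.3   2.06 -0.14  0.75  1.2 ]
t 19.75 pos [493.6  84.   23. ] yaw_y 75.76 tilt 0.41 F [-1.63 -1.03  6.42] T [-0.246  0.336  0.004] w 25.2 q7 [-0.51  0.36  0.3   2.06 -0.14  0.75  1.2 ]
```

View pics/w12.png

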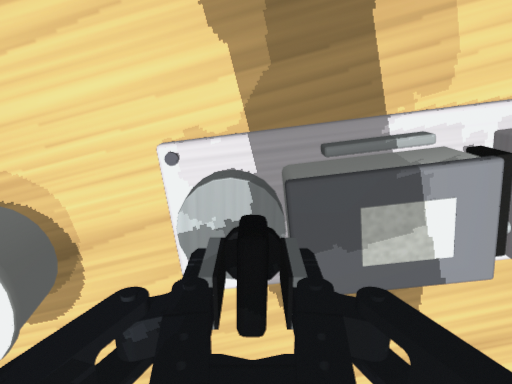

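The opening stopped at 25 mm rather than 12: the fingertips are on the round collar under the bar. Opening, rising 9 mm and gripping again.

Call:
arm_command(commands=[[[0,0,0,0],[0,0,0,0],[0,0,0,0],[0,0,0,0],[0,0,-3,0],[0,0,-6,0],[0,0,-9,0],[0,0,-9,0]]], fingers=0.3)

```text
t: 20.75
eef_pos: [0.494, 0.0842, 0.0324]
orientation: [-0.389, -3.116, 0.01]
force: [0.1, -0.3, -0.6]
gripper_width: 0.06
```

Call:
arm_command(commands=[[[0,0,0,0],[0,0,0,0],[0,0,0,0],[0,0,0,0],[0,0,0,0],[0,0,0,0],[0,0,0,0],[0,0,0,0]]], fingers=1, squeeze=60)

```text
t: 21.75
eef_pos: [0.4938, 0.0839, 0.0324]
orientation: [-0.389, -3.116, 0.01]
force: [-1.8, -0.6, 4.2]
gripper_width: 0.0107
```

```bash
python3 - <<'E'
from h import *
go([])
c=imaging.capture("wrist");show("pics/w13.png",c["frame"])
go([(493.3,83.8,31,76)])
E
```

```text
t 21.75 pos [493.8  83.9  32.4] yaw_y 75.75 tilt 0.39 F [-1.77 -0.58  4.2 ] T [-0.197  0.441 -0.177] w 10.7 q7 [-0.51  0.34  0.3   2.05 -0.14  0.77  1.19]
t 21.8 pos [493.8  84.   32.4] yaw_y 75.75 tilt 0.39 F [-1.93 -1.99  4.98] T [-0.208  0.465 -0.191] w 10.7 q7 [-0.51  0.34  0.3   2.05 -0.14  0.77  1.19]
(493.3, 83.8, 31, 76) -> [ 0.5 -0.3  1.4] spin -0.0043
```

View pics/w13.png

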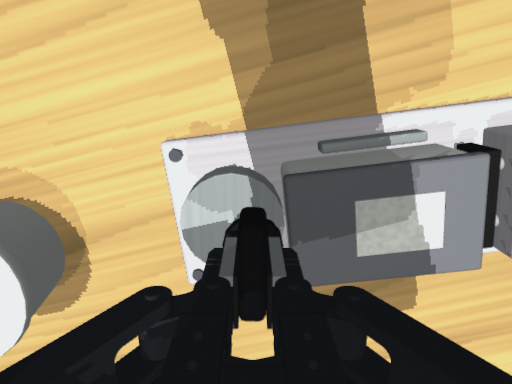

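Now gripped on the bar (opening 10.7 mm, bar 12). Turning clockwise in stages while watching Tz. Knob angle now ≈ 0.13.

Call:
arm_command(commands=[[[0,0,0,0.05],[0,0,0,0.12],[0,0,0,0.2],[0,0,0,0.28],[0,0,0,0.36],[0,0,0,0.44],[0,0,0,0.51],[0,0,0,0.57]]])

```text
t: 22.8
eef_pos: [0.4937, 0.0836, 0.0325]
orientation: [1.251, 2.882, -0.012]
force: [-2.7, -2.4, 4.7]
gripper_width: 0.0106
```

```bash
cat > st.py <<'E'
from h import *
s=telemetry.get_state();M=R.from_rotvec(s["orientation"]).as_matrix();yaw=np.degrees(np.arctan2(M[1,1],M[0,1]))
print("t",round(s["t"],2),"pos",(s["eef_pos"]*1e3).round(1),"knob",np.radians(83-yaw).round(4),"F",s["force"].round(2),"T",s["wrist_torque"].round(3),"w",round(s["gripper_width"]*1e3,1),"q7",s["q"][6].round(2),"qd7",s["joint_velocities"][6].round(3))
E
python3 st.py
```

```text
t 22.8 pos [493.7  83.6  32.5] knob 0.6968 F [-2.7  -2.35  4.69] T [-0.225  0.423  0.192] w 10.6 q7 0.69 qd7 -0.42
```

Free turning moment is 0.19 N m, as stated. Continuing to about 0.9.

Call:
arm_command(commands=[[[0,0,0,0.03],[0,0,0,0.06],[0,0,0,0.09],[0,0,0,0.12],[0,0,0,0.14],[0,0,0,0.16],[0,0,0,0.18],[0,0,0,0.2]]])

```text
t: 23.8
eef_pos: [0.4936, 0.0836, 0.0325]
orientation: [1.534, 2.741, -0.012]
force: [-2.5, -2.4, 4.4]
gripper_width: 0.0106
```

```bash
python3 st.py; python3 -c "
from h import *
c=imaging.capture('wrist');show('pics/w14.png',c['frame'])"; python3 st.py
```

```text
t 23.8 pos [493.6  83.6  32.5] knob 0.8981 F [-2.52 -2.4   4.39] T [-0.143  0.535  0.213] w 10.6 q7 0.51 qd7 -0.14
t 23.85 pos [493.5  83.5  32.4] knob 0.8986 F [-3.33 -2.06  5.  ] T [-0.183  0.417  0.133] w 10.9 q7 0.51 qd7 0.024
```

View pics/w14.png

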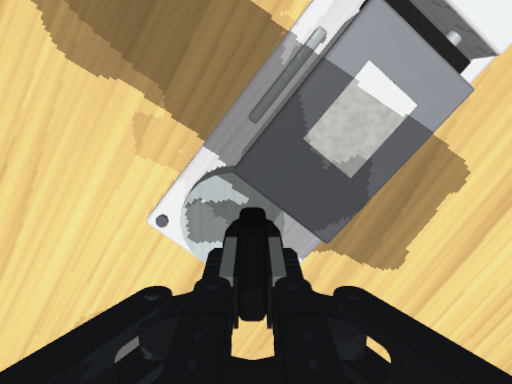

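Still free at 0.90, with the lobe near the box end. Going on in steps of 0.1 rad.

Call:
arm_command(commands=[[[0,0,0,0.015],[0,0,0,0.03],[0,0,0,0.045],[0,0,0,0.06],[0,0,0,0.07],[0,0,0,0.08],[0,0,0,0.09],[0,0,0,0.1]]])

```text
t: 24.85
eef_pos: [0.4935, 0.0835, 0.0325]
orientation: [1.67, 2.659, -0.012]
force: [-2.7, -2.6, 5.3]
gripper_width: 0.0109
```

```bash
python3 st.py
```

```text
t 24.85 pos [493.5  83.5  32.5] knob 0.9995 F [-2.7  -2.62  5.27] T [-0.234  0.489  0.216] w 10.9 q7 0.42 qd7 -0.07
```

Call:
arm_command(commands=[[[0,0,0,0.015],[0,0,0,0.03],[0,0,0,0.045],[0,0,0,0.06],[0,0,0,0.07],[0,0,0,0.08],[0,0,0,0.09],[0,0,0,0.1]]])

```text
t: 25.85
eef_pos: [0.4934, 0.0835, 0.0324]
orientation: [1.802, 2.572, -0.012]
force: [-2.5, -2.5, 5.0]
gripper_width: 0.0108
```

```bash
python3 st.py
```

```text
t 25.85 pos [493.4  83.5  32.4] knob 1.1004 F [-2.47 -2.47  5.  ] T [-0.124  0.529  0.263] w 10.8 q7 0.33 qd7 -0.071
```

Call:
arm_command(commands=[[[0,0,0,0.01],[0,0,0,0.02],[0,0,0,0.03],[0,0,0,0.035],[0,0,0,0.04],[0,0,0,0.045],[0,0,0,0.05],[0,0,0,0.06]]])

```text
t: 26.85
eef_pos: [0.4933, 0.0835, 0.0324]
orientation: [1.879, 2.515, -0.012]
force: [-2.8, -2.1, 4.7]
gripper_width: 0.0106
```

```bash
python3 st.py
```

```text
t 26.85 pos [493.3  83.5  32.4] knob 1.1612 F [-2.85 -2.08  4.72] T [-0.159  0.529  0.159] w 10.6 q7 0.28 qd7 -0.069
```

Call:
arm_command(commands=[[[0,0,0,0.01],[0,0,0,0.02],[0,0,0,0.03],[0,0,0,0.04],[0,0,0,0.05],[0,0,0,0.06],[0,0,0,0.07],[0,0,0,0.08]]])

```text
t: 27.85
eef_pos: [0.4933, 0.0835, 0.0324]
orientation: [1.979, 2.437, -0.012]
force: [-2.8, -2.1, 5.4]
gripper_width: 0.011
```

```bash
python3 st.py
```

```text
t 27.85 pos [493.3  83.5  32.4] knob 1.242 F [-2.8  -2.09  5.42] T [-0.117  0.503  0.243] w 11.0 q7 0.21 qd7 -0.07
```

Still at the free level (0.16–0.26, noisy). Next +0.06.

Call:
arm_command(commands=[[[0,0,0,0.01],[0,0,0,0.02],[0,0,0,0.03],[0,0,0,0.035],[0,0,0,0.04],[0,0,0,0.045],[0,0,0,0.05],[0,0,0,0.06]]])

```text
t: 28.85
eef_pos: [0.4933, 0.0835, 0.0324]
orientation: [2.052, 2.376, -0.012]
force: [-2.2, -1.8, 5.1]
gripper_width: 0.0106
```

```bash
python3 st.py;python3 -c "
from h import *
c=imaging.capture('wrist');show('pics/w15.png',c['frame'])
c=imaging.capture('scene');show('pics/s15.png',c['frame'][170:230,240:350],7)"; python3 st.py
```

```text
t 28.85 pos [493.3  83.5  32.4] knob 1.3029 F [-2.16 -1.78  5.11] T [-0.082  0.484  0.224] w 10.6 q7 0.16 qd7 -0.069
t 28.95 pos [493.3  83.5  32.4] knob 1.3029 F [-2.66 -2.2   4.97] T [-0.156  0.441  0.134] w 10.8 q7 0.16 qd7 0.003
```

View pics/w15.png

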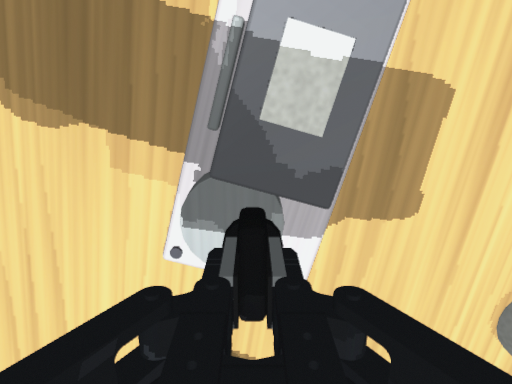

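View pics/s15.png

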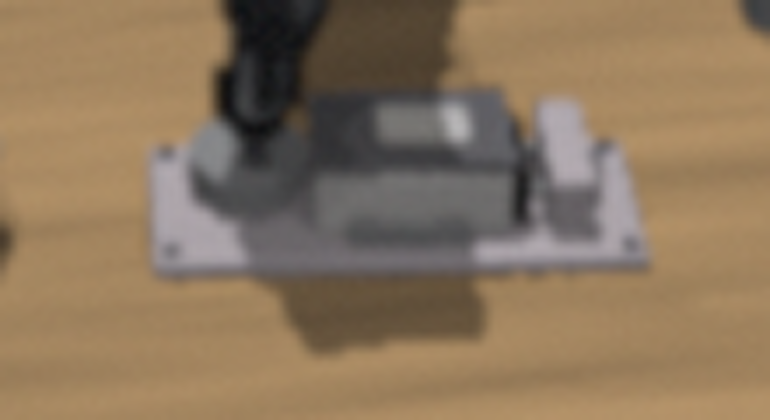

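Call:
arm_command(commands=[[[0,0,0,0.01],[0,0,0,0.02],[0,0,0,0.03],[0,0,0,0.035],[0,0,0,0.04],[0,0,0,0.045],[0,0,0,0.05],[0,0,0,0.06]]])

```text
t: 29.95
eef_pos: [0.4932, 0.0834, 0.0324]
orientation: [2.124, 2.312, -0.012]
force: [-2.4, -1.7, 6.0]
gripper_width: 0.0109
```

```bash
python3 st.py
```

```text
t 29.95 pos [493.2  83.4  32.4] knob 1.3637 F [-2.44 -1.69  5.96] T [-0.135  0.508  0.241] w 10.9 q7 0.1 qd7 -0.068
```

Call:
arm_command(commands=[[[0,0,0,0.01],[0,0,0,0.02],[0,0,0,0.03],[0,0,0,0.035],[0,0,0,0.04],[0,0,0,0.045],[0,0,0,0.05],[0,0,0,0.06]]])

```text
t: 30.95
eef_pos: [0.4932, 0.0834, 0.0325]
orientation: [2.192, 2.247, -0.012]
force: [-1.7, -3.5, 4.8]
gripper_width: 0.0107
```

```bash
python3 st.py
```

```text
t 30.95 pos [493.2  83.4  32.5] knob 1.424 F [-1.72 -3.52  4.83] T [-0.095  0.514  0.323] w 10.7 q7 0.05 qd7 -0.07
```

Moment rising (0.32) and Fy turning towards the knob, so the box has met the pad. Smaller step, +0.04.

Call:
arm_command(commands=[[[0,0,0,0.005],[0,0,0,0.01],[0,0,0,0.015],[0,0,0,0.02],[0,0,0,0.025],[0,0,0,0.03],[0,0,0,0.035],[0,0,0,0.04]]])

```text
t: 31.95
eef_pos: [0.4932, 0.0834, 0.0325]
orientation: [2.236, 2.202, -0.013]
force: [-2.2, -2.2, 5.9]
gripper_width: 0.0105
```

```bash
python3 st.py
```

```text
t 31.95 pos [493.2  83.4  32.5] knob 1.4639 F [-2.25 -2.25  5.93] T [-0.176  0.463  0.43 ] w 10.5 q7 0.02 qd7 -0.033
```

Call:
arm_command(commands=[[[0,0,0,0.004],[0,0,0,0.008],[0,0,0,0.012],[0,0,0,0.015],[0,0,0,0.018],[0,0,0,0.021],[0,0,0,0.025],[0,0,0,0.03]]])

```text
t: 32.95
eef_pos: [0.4931, 0.0834, 0.0325]
orientation: [2.269, 2.169, -0.013]
force: [-2.5, -3.1, 5.2]
gripper_width: 0.0106
```

```bash
python3 st.py; python3 -c "
from h import *
c=imaging.capture('scene');show('pics/s16.png',c['frame'][170:230,240:350],7)"; python3 st.py
```

```text
t 32.95 pos [493.1  83.4  32.5] knob 1.4937 F [-2.52 -3.15  5.18] T [-0.046  0.482  0.444] w 10.6 q7 -0.01 qd7 -0.035
t 33.0 pos [493.1  83.4  32.4] knob 1.4938 F [-2.29 -1.96  5.91] T [-0.051  0.511  0.384] w 10.9 q7 -0.01 qd7 0.002
```

Moment against angle (0.24, 0.32, 0.43, 0.44 N m at 1.364, 1.424, 1.464, 1.494) fits the stated 1.6 N m/rad with contact at about 1.35. That gives roughly 11.5 N at 1.494, so I'm letting go here.

Call:
arm_command(commands=[[[0,0,0,0],[0,0,0,0],[0,0,0,0],[0,0,0,0],[0,0,0,0],[0,0,0,0],[0,0,0,0],[0,0,0,0]]], fingers=0.2)

```text
t: 34.0
eef_pos: [0.4931, 0.0834, 0.0324]
orientation: [2.269, 2.169, -0.013]
force: [-0.3, 0.1, 0.4]
gripper_width: 0.0683
```

Call:
arm_command(commands=[[[0,0,-15,0],[0,0,-40,0],[0,0,-70,0],[0,0,-100,0],[0,0,-130,0],[0,0,-150,0],[0,0,-150,0],[0,0,-150,0]]])

```text
t: 35.0
eef_pos: [0.4931, 0.0844, 0.182]
orientation: [2.269, 2.169, -0.014]
force: [-0.3, 0.7, -0.7]
gripper_width: 0.0683
```

```bash
python3 st.py; python3 - <<'E'
from h import *
s=telemetry.get_state();c=imaging.capture("wrist");W=cloud(c,wristT(s,c));z=W[...,2]*1e3
show("pics/w17.png",c["frame"])
m=(abs(z-91)<5)&(abs(W[...,0]-.493)<.05)&(abs(W[...,1]-.084)<.05);P=W[m];print("bar",rect(P[:,:2]),len(P))
m=(abs(z-56)<3)&(abs(W[...,0]-.5)<.06)&(W[...,1]>.105)&(W[...,1]<.23);P=W[m];print("lid",rect(P[:,:2]),P[:,2].mean(),len(P))
k=imaging.capture("top");show("pics/t17.png",k["frame"][90:310,70:440],2.1);V=cloud(k);zz=V[...,2]
m=(zz>.083)&(zz<.097)&(abs(V[...,0]-.49)<.05)&(abs(V[...,1]-.085)<.04);print(m.sum(),rect(V[m][:,:2]) if m.sum()>5 else "")
E
```

```text
t 35.0 pos [493.1  84.4 182. ] knob 1.4939 F [-0.34  0.69 -0.71] T [ 0.007 -0.003  0.007] w 68.3 q7 -0.17 qd7 0.002
bar (array([494.1,  85.4]), array([43.4, 11.8]), 87.8) 737
lid (array([506.1, 161. ]), array([98.2, 62. ]), 83.01) 0.05586761141653834 8427
0
```

View pics/w17.png

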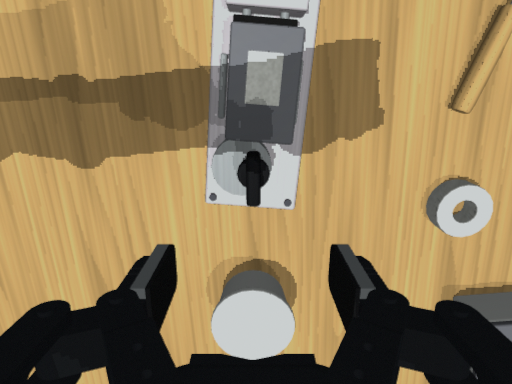

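View pics/t17.png

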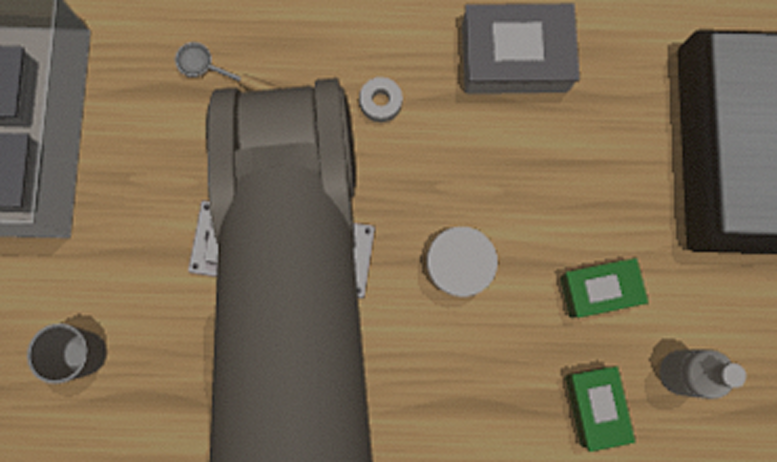

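The wrist picture shows the knob bar at (254,178), left at about 1.49 rad, with the box (265,80) flat between the rails, against the pad at row 20. The top picture shows every bystander where it was. Handing in.

```bash
python3 -c "
from cell import workorder
print(workorder.hand_in())"
```

```text
the job is handed in; nothing more can be done
None
```

The small grey-lidded box is in the clamp cradle, clamped at an estimated 11.5 N, and the job was handed in at about 35 s of the 72 s allowed.

- **Clamping:** I turned the knob clockwise to about 1.49 rad. The turning moment rose from 0.2 N m free to 0.44 N m, with the box meeting the pad at about 1.35 rad. The force is worked out from the moment and angle, since nothing measures it directly.
- **Last checks:**
  - The knob stayed at about 1.49 rad after release.
  - The lid is level at 56 mm, and the box is aligned with the rails and against the pad.
  - No force on the gripper, which stands clear above.
  - In the last pictures the bystanders and green boxes show no visible shift. The arm hid part of the spoon in the top view.
- **What disagreed:**
  - The reported tool point lies about 42 mm beyond the real fingertips. My first grasp closed on air above the lid without touching the box, and I corrected the height for every later move.
  - The first knob grip landed on the collar, so I regripped 9 mm higher, on the bar.
  - The last wrist view put the box about 2 mm off the cradle's midline. That is inside the 3 mm of play, and wrist readings carried about 1 mm of error.

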